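Put the seasonings back in the jar rack and the hand tools in the cutlery tray

TASK

Clear up after cooking: stand the two spice jars upright in the narrow wells of the wooden jar rack, one in each, and the big salt shaker upright in its wide well; lay the fork flat in the long bay of the wooden cutlery tray and the peeler flat in the shorter bay beside it (not the little square one). Leave the garlic bulb and the matchbox where they are.

Things in the scene. Friction and masses are not known exactly. Their poses are not given: they have to be found in the camera images.
- green_cap_jar: Glass spice jar with a green cap, round, 46 mm across and 106 mm high (the cap is the top 20 mm), 0.11 kg. Origin: centre of its underside; z is up. It stands upright at the start.
- pale_cap_jar: Glass spice jar with a pale grey cap, round, 44 mm across and 109 mm high (the cap is the top 21 mm), 0.11 kg. Origin: centre of its underside; z is up. It stands upright at the start.
- salt_shaker: Salt shaker with a broad blue cap, the largest of the three jars: 136 mm high, round, cap 67 mm across from 104 to 132 mm height, body about 62 mm across below it, 0.4 kg. Its small flap does not move. Origin: centre of its underside; z is up. It stands upright at the start.
- fork: Table fork with a red handle, lying flat: 195 mm long, 26 wide at the tines, arched to 14 high near its middle, 0.04 kg. Origin: underside, middle of its length; grip it there, across its width (about 20 mm at the bottom, narrower above, so reach to within 2 mm of the surface). Long axis is its x, tines at +x; z up.
- peeler: Vegetable peeler with a black handle, lying flat, about 135 mm long, 20 mm wide, 11 mm high, 0.035 kg. Origin: underside, within 3 mm of its middle. Its long axis runs in its own x-y plane at 0.489 rad (28 degrees) anticlockwise from its x; z is up. Grip it across its width at the middle.
- jar_rack: Wooden jar rack, fixed: 232 mm (x) by 98 (y), 36 high, with three round flat-bottomed wells in a row along its x: two narrow, 58 mm across, at x = -77 and -11 mm, one wide, 80 mm across, at x = +66 mm (all y = 0). Top round the wells at 34 mm, well floors at 10 mm. Origin: centre of its underside. Its x points roughly away from the robot.
- cutlery_tray: Wooden cutlery tray, fixed: 220 mm (x) by 140 (y), walls 4 thick and 26 high, floor at 4 mm. Bays run along x, 64 mm wide inside: long bay (212 mm) centred at x 0, y +34; short bay (156 mm) centred at x -28, y -34, towards the robot; the little square one (52 mm) centred at x +80, y -34 stays empty. Origin: centre of underside. Its x points roughly away from the robot.
- garlic: Garlic bulb, 56 mm across and 56 mm high, a bystander that stays where it is. Origin: centre of its underside.
- matchbox: Matchbox, 54 x 62 x 16 mm, a bystander that stays where it is. Origin: centre of its underside.

How it is judged (in metres and radians):
At the end, for the whole second after the job is handed in: Jars upright (0.1 rad) on the floors of their wells (4 mm; 12 mm off-centre at most), one per well; fork and peeler flat (0.12 rad, 5 mm) on the floors of their bays, middles within 15 and 22 mm lengthwise and 24 and 28 mm sideways of the bay middles; all at rest (z of green_cap_jar in the frame of jar_rack between 0.006 and 0.014 m and angle between each of green_cap_jar, pale_cap_jar, salt_shaker's own z axis and vertical below 0.1 rad and ((x of green_cap_jar in the frame of jar_rack between -0.089 and -0.065 m and y of green_cap_jar in the frame of jar_rack between -0.012 and 0.012 m) or (x of green_cap_jar in the frame of jar_rack between -0.023 and 0.001 m and y of green_cap_jar in the frame of jar_rack between -0.012 and 0.012 m)) and linear speed of each of green_cap_jar, pale_cap_jar, salt_shaker, fork, peeler below 0.03 m/s and angular speed of each of green_cap_jar, pale_cap_jar, salt_shaker, fork, peeler below 0.6 rad/s and z of pale_cap_jar in the frame of jar_rack between 0.006 and 0.014 m and ((x of pale_cap_jar in the frame of jar_rack between -0.089 and -0.065 m and y of pale_cap_jar in the frame of jar_rack between -0.012 and 0.012 m) or (x of pale_cap_jar in the frame of jar_rack between -0.023 and 0.001 m and y of pale_cap_jar in the frame of jar_rack between -0.012 and 0.012 m)) and z of salt_shaker in the frame of jar_rack between 0.006 and 0.014 m and x of salt_shaker in the frame of jar_rack between 0.054 and 0.078 m and y of salt_shaker in the frame of jar_rack between -0.012 and 0.012 m and x of fork in the frame of cutlery_tray between -0.015 and 0.015 m and y of fork in the frame of cutlery_tray between 0.01 and 0.058 m and z of fork in the frame of cutlery_tray between -0.001 and 0.009 m and angle between each of fork, peeler's own z axis and vertical below 0.12 rad and x of peeler in the frame of cutlery_tray between -0.05 and -0.006 m and y of peeler in the frame of cutlery_tray between -0.062 and -0.006 m and z of peeler in the frame of cutlery_tray between -0.001 and 0.009 m); the robot touches nothing.
It fails at once if the garlic bulb or the matchbox is pushed 25 mm or more from its place (distance of any of garlic, matchbox from where it was at the start of the episode above 0.025 m).
It also fails if it takes over 136 s, if anything falls off the work surface, if the arm or the gripper's body presses on something with over 40 N, if the wrist force passes 120 N, or if a joint passes its speed limit or range.

ROBOT

A 6-joint arm with a two-finger parallel gripper is mounted at the origin on a cart in front of the work surface, level with it; the furniture and walls round the work are solid. World frame = base frame: x ahead of the robot, y to its left, z up, the work surface at z = 0. Lengths are in mm, angles in rad, forces in N, time in s.
With the tool pointing down it reaches from about 350 to 975 mm from the base axis. Payload 7.1 kg.
Tool frame: the origin (TCP) lies at the very end of the fingers, on their centre line; the grasp point (between the pads) lies tcp_to_grasp behind it (tcp_to_grasp is the distance from the TCP to the grasp point, in mm); z points along the fingers, x is the direction in which the jaws open and shut, and the axes are right-handed (so a half turn about z gives the same grasp; the last joint's range is limited). The gripper opens to 88 mm and grips with 3 to 60 N. Pads are 20 mm wide; open, the fingers measure 115 mm over their backs; the gripper's body (75 mm by 178 mm) begins 61 mm behind the grasp point.
Start: joints at [-0.019, 0.423, 1.63, -0, 1.089, -0.019], TCP at [624.984, 0.026, 222.675] pointing down, gripper open.
Joint ranges: [-3, 3], [-0.9, 2.11], [0.09, 2.58], [-1.31, 4.45], [0.11, 2.69], [-2.54, 2.54]. Speed limits (rad/s): [2.39, 2.39, 3.01, 3.14, 3.14, 3.14].

INTERFACE

Orientations are given as a rotation vector (axis times angle).
In Python, from workcell import get_obs, get_image, close_job, recognise, mark_of, tcp_to_grasp gives the robot as it stands. The module is installed in compiled form; this text tells all that it offers.
- The arm moves only by the tool move_arm, never from a script. Its argument "motion" is a list of rows, each a list of 7 numbers: the shift along the world's x, y, z in mm, then the turn, a rotation vector about the world's x, y, z in rad, then the finger opening in mm, from 0 to 87.8. A call has 1 to 5 rows; each row is the pose to reach, as a shift and turn from the pose commanded when the call began; what a row does not reach only later rows make up. A row lasts 1/12 s, in which the tool goes at most 41.7 mm and 7.16 degrees, less where a joint would pass 70% of its speed; a pose out of reach is approached as far as the arm can. A call with a gripper value outside its range is refused whole. The fingers move at their own pace and stop on an object; the grip force is fixed at half the most. Time passes only in rows, so rows that repeat a pose let the fingers close. It gives the time, the measured TCP pose, the force and the opening at its end, in the units of the state.
- get_obs(): the state, without advancing time (a new reading comes with each control period).
- get_image(name): name is "scene" or "side" or "wrist"; returns a dict with "color" (384x512x3 uint8, red, green, blue), "mtx" (3x3 intrinsics, pixels), "camera_from_world" (4x4, takes a point from world to camera coordinates). Camera axes: x right, y up, looking along -z (the intrinsics and any distortion apply to the point x, -y, -z); pixel columns grow to the right and rows downward; lengths in mm; the calibration is good to about 2 mm. A picture is of the moment at which its call begins. There is no depth.
- close_job(): hands the job in, once; it reports no verdict.
Trained networks look in a picture, given as the dict that the camera call returned (one of the last four; its "shot" number tells which), for a name from the list of things; names that differ only in an ending like _2 or _b are one class to them, and where a whole thing is asked for, a point or a joint stands for the part that bears it (a point fixed in the world has none). Each returns a list of dicts, best first, with "p" (0 to 1); they miss things now and then, are a little off and sometimes report something else, mostly with a low value. They report only what shows in the picture. A call takes as long as a camera call.
- recognise(picture, label): "bbox" ([centre column, centre row, width, height] in pixels, round what is visible of it).
- mark_of(picture, label): "location" ([row, column] in pixels: a listed point, or the origin of a listed thing).
The state is a dict: "t": time; "qpos": joint angles; "qvel": joint speeds; "joint_torque": joint torques, N m; "ee_pos": TCP position; "orientation": TCP orientation; "ft_force": force on the tool from outside, world axes, zero at the start; "moment": the same for the moment, N m; "width": finger opening in mm.
Only numpy, scipy, OpenCV 4.12 (cv2) and the standard library are available. Lean on these libraries where they do the work, as an engineer would, in place of code of your own. Each camera call takes 0.05 s, during which the arm holds its last target. There are 200 camera calls.

## Working session

There is one attempt and no reset: what is moved stays moved. The work goes in short steps, Python scripts to look and compute and a tool call to move; the robot and the scene stay as the last step left them, time stands still between calls to the robot, and variables do not carry over. Pictures are saved under pics/ and viewed, about 12 in all and at most 16, crops included, and the job is handed in when it is done.

Besides the shell and the picture viewer there is one more tool, called as name(argument=value, ...), one argument or row to a line, values as JSON. move_arm: Moves the arm, as the interface text tells. Its arguments: {"type":"object","properties":{"motion":{"type":"array"}},"required":["motion"]}

```bash
mkdir -p pics; cat > h.py <<'E'
import numpy as np, cv2
from workcell import *
names=["green_cap_jar","pale_cap_jar","salt_shaker","fork","peeler","jar_rack","cutlery_tray","garlic","matchbox"]
def save(p,f): cv2.imwrite("pics/"+f,p["color"][:,:,::-1])
def proj(p,w):
    T=np.array(p["camera_from_world"]); c=T@np.append(np.asarray(w,float),1)
    q=np.array(p["mtx"])@np.array([c[0],-c[1],-c[2]]); return q[:2]/q[2]
def ray(p,uv):
    T=np.array(p["camera_from_world"]);R=T[:3,:3];o=-R.T@T[:3,3]
    d=np.linalg.inv(np.array(p["mtx"]))@np.array([uv[0],uv[1],1]); d=R.T@np.array([d[0],-d[1],-d[2]]); return o,d
def toz(p,uv,z=0):
    o,d=ray(p,uv); return o+d*(z-o[2])/d[2]
E
python3 - <<'E'
from h import *
np.set_printoptions(precision=1,suppress=True)
o=get_obs();print(o["t"],o["ee_pos"],o["orientation"],tcp_to_grasp)
P={}
for c in ["scene","side","wrist"]:
    p=get_image(c);save(p,c+"0.png");print(c,p.keys(),ray(p,(256,192)))
    for n in names:
        m=mark_of(p,n)[:2];b=recognise(p,n)[:2]
        print(n,[(round(x["p"],2),np.array(x["location"]),toz(p,x["location"][::-1])[:2]) for x in m],[(round(x["p"],2),np.array(x["bbox"])) for x in b])
E
python3 -c "
import cv2,numpy as np
a=[cv2.imread('pics/%s0.png'%c) for c in ('scene','side','wrist')]
"
```

```text
0.0 [624.4   0.  221.9] [-3.1  0.   0. ] 18.700000000000003
scene dict_keys(['color', 'mtx', 'camera_from_world', 'shot']) (array([256.6, 358.5, 756.5]), array([ 0.4, -0.3, -0.8]))
green_cap_jar [(0.92, array([255.9, 291.2]), array([465.8,  87.7])), (0.73, array([286.8, 193.4]), array([544. , 303.1]))] [(0.96, array([293.7, 246. ,  27.8,  40.6])), (0.58, array([266.1, 209.4,  22.5,  41.4]))]
pale_cap_jar [(0.8, array([218.8, 264.5]), array([579.1,  73.7]))] [(0.84, array([267.8, 206.2,  21.8,  41.7]))]
salt_shaker [(0.86, array([191.5, 238.1]), array([683.3,  75.7]))] [(0.96, array([235.7, 176.6,  31.6,  54.1]))]
fork [(0.66, array([193.5, 233.4]), array([685.9,  88.8])), (0.64, array([248.4, 236. ]), array([559.3, 175.3]))] [(0.61, array([239.2, 252.2,  52.9,  55.8]))]
peeler [(0.69, array([204.4, 293.2]), array([566.4,  -8.5]))] [(0.65, array([291.7, 205.4,  25.6,  43.8]))]
jar_rack [(0.79, array([284. , 194.2]), array([548.2, 298.2]))] [(0.74, array([193.4, 285.1,  93.4, 112.4]))]
cutlery_tray [(0.61, array([181.5, 332. ]), array([ 555.9, -134.2]))] [(0.68, array([332.1, 181.3,  9
[... 2056 characters left out ...]
([198.2, 265. , 189.7, 120.4]))]
salt_shaker [(0.85, array([ 95.1, 302.5]), array([681. ,  79.3]))] [(0.9, array([318.8,  86.1,  88.3,  90.2])), (0.26, array([ 83. ,  75. , 103.3,  57.5]))]
fork [] [(0.79, array([188.8,   7.6, 171.6,  15.2]))]
peeler [(0.91, array([159.4, 210.3]), array([572.5,   4.8]))] [(0.78, array([206.9, 157.8, 108.9,  54. ]))]
jar_rack [] []
cutlery_tray [(0.77, array([258.5, 204.2]), array([ 559.9, -126.2]))] [(0.95, array([198.3, 265.2, 191.3, 118.7]))]
garlic [(0.56, array([  1.7, 367.9]), array([747.6, 175.6]))] [(0.55, array([375.1,  13.1,  50.4,  19.8]))]
matchbox [(0.84, array([154.5, 356.3]), array([748.3,  10.7]))] [(0.88, array([360.2, 155.4,  55.5,  52.6]))]
```

View pics/scene0.png

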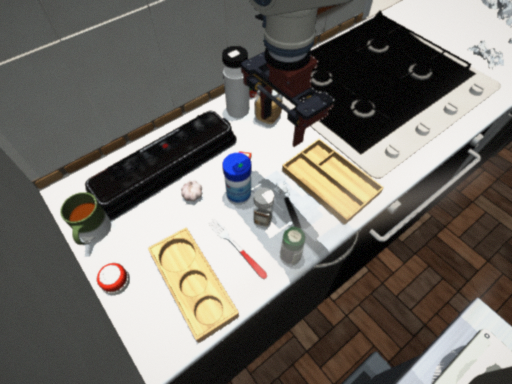

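View pics/side0.png

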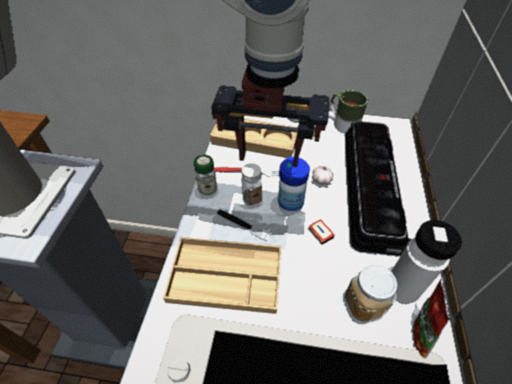

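View pics/wrist0.png

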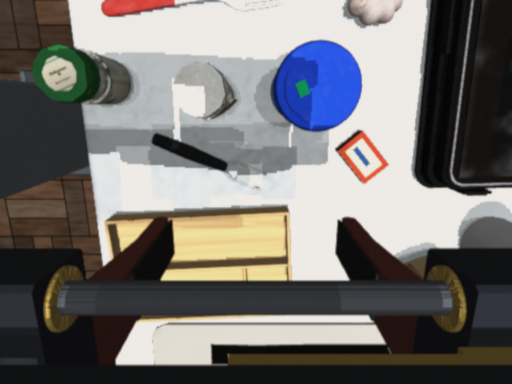

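The pictures agree with the networks. In the scene picture the rack is at (193,284) px, the tray at (332,182), the jars at (293,246), (264,207) and (237,177), and the fork at (238,248). In the wrist picture the peeler is at (207,158) and the matchbox at (360,155). Next I'll move the wrist camera over the fork and rack.

move_arm(
  motion=[
    [-15,40,10,0,0,0,87.8],
    [-30,80,20,0,0,0,87.8],
    [-45,120,30,0,0,0,87.8],
    [-55,155,30,0,0,0,87.8],
    [-60,180,30,0,0,0,87.8],
  ],
)

```text
t: 3.27
ee_pos: [563.8, 182.9, 253.8]
orientation: [-3.14, -0.001, -0.002]
ft_force: [0.6, 0.4, -0.2]
width: 87.7
```

move_arm(
  motion=[
    [0,0,0,0,0,0,87.8],
    [0,0,0,0,0,0,87.8],
    [0,0,0,0,0,0,87.8],
  ],
)

```text
t: 3.52
ee_pos: [565.1, 179.6, 252.6]
orientation: [3.141, 0.001, -0.0]
ft_force: [0.3, 0.4, 0.7]
width: 87.6
```

```bash
cat >> h.py <<'E'
np.set_printoptions(precision=1,suppress=True)
def look(cams=("wrist",),only=names):
    out={}
    for c in cams:
        p=get_image(c);out[c]=p
        for n in only:
            m=mark_of(p,n)[:1]
            print(c,n,[(round(x["p"],2),np.array(x["location"]),toz(p,x["location"][::-1])[:2]) for x in m])
    return out
E
python3 - <<'E'
from h import *
o=get_obs();print(o["t"],o["ee_pos"],o["orientation"])
p=look()["wrist"];save(p,"w1.png")
p=look(("scene","side"),["fork","jar_rack","peeler"]); save(p["scene"],"s1.png")
E
```

```text
3.5167 [565.1 179.6 252.6] [ 3.1  0.  -0. ]
wrist green_cap_jar [(0.69, array([220. , 183.1]), array([468.4,  95.7]))]
wrist pale_cap_jar [(0.93, array([230. , 267.9]), array([584.4,  81. ]))]
wrist salt_shaker [(0.78, array([231.6, 336.7]), array([679.4,  78.7]))]
wrist fork [(0.74, array([164.3, 250.9]), array([561.2, 172.8]))]
wrist peeler [(0.82, array([281.3, 260.1]), array([574.,   2.]))]
wrist jar_rack [(0.92, array([ 59.5, 243.2]), array([552.3, 300.8]))]
wrist cutlery_tray [(0.7, array([358.3, 251. ]), array([ 560.5, -130.9]))]
wrist garlic [(0.6, array([161.8, 395.2]), array([749.4, 176.1]))]
wrist matchbox []
scene fork [(0.82, array([250.3, 237.4]), array([553.5, 175.7]))]
scene jar_rack [(0.62, array([284.6, 193.8]), array([547.6, 299.7]))]
scene peeler [(0.88, array([205.1, 291.4]), array([567.6,  -3.6]))]
side fork [(0.66, array([179.7, 324.2]), array([755.8, 180. ]))]
side jar_rack [(0.96, array([137.8, 254.8]), array([551.4, 314.4]))]
side peeler [(0.57, array([223.9, 241.1]), array([568.2,   7.6]))]
```

View pics/w1.png

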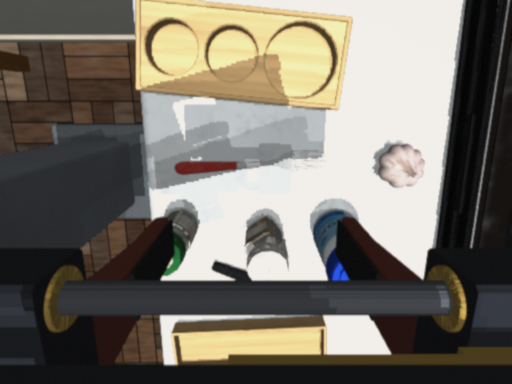

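The wrist picture shows the rack with its top corners at (351,15), (339,108) and (136,91). The wells are at (172,47), (232,53) and (300,60), and the fork runs from (175,168) to (326,160).

```bash
python3 - <<'E'
from h import *
p=get_image("wrist")
for uv in [(351,15),(339,108),(136,91),(140,0)]: print("rackcorner",toz(p,uv,36))
for uv in [(172,47),(232,53),(300,60)]: print("well",toz(p,uv,34))
for uv in [(175,168),(326,160),(237,166)]: print("fork",toz(p,uv,6))
# red handle axis, colour seg
def fit(mask,p,z,l):
    ys,xs=np.nonzero(mask); P=np.array([toz(p,(x,y),z)[:2] for x,y in zip(xs,ys)])
    r=cv2.minAreaRect(P.astype(np.float32)); vx,vy,*_=cv2.fitLine(P.astype(np.float32),cv2.DIST_L2,0,.01,.01).ravel()
    print(l,len(xs),P.mean(0),r,np.arctan2(vy,vx))
im=p["color"].astype(int); m=(im[:,:,0]>im[:,:,1]*2)&(im[:,:,0]>60); m[:140]=0;m[200:]=0;m[:,:160]=0;m[:,260:]=0
fit(m,p,6,"fork handle")
E
python3 - <<'E'
# wrist0 with its pose: rebuild from known camera offset
from h import *
p=get_image("wrist"); T=np.array(p["camera_from_world"]); 
d=np.array([624.4,0,221.9])-np.array([565.1,179.6,252.6])
S=np.eye(4); S[:3,3]=-d; p["camera_from_world"]=T@S
for uv in [(108,221),(289,207),(106,212),(290,318)]: print("tray",toz(p,uv,26))
for uv in [(153,137),(260,188)]: print("peeler",toz(p,uv,5))
im=cv2.imread("pics/wrist0.png")[:,:,::-1].astype(int)
m=(im.max(2)<45); m[:130]=0;m[176:]=0;m[:,:148]=0;m[:,232:]=0
ys,xs=np.nonzero(m);P=np.array([toz(p,(x,y),6)[:2] for x,y in zip(xs,ys)]).astype(np.float32)
print(cv2.minAreaRect(P),P.mean(0))
v=cv2.fitLine(P,cv2.DIST_L2,0,.01,.01).ravel();print(np.arctan2(v[1],v[0]))
for c in ("green_cap_jar",): pass
# tray from wood colour mask
hsv=cv2.cvtColor(im.astype(np.uint8),cv2.COLOR_RGB2HSV)
w=((hsv[:,:,0]>12)&(hsv[:,:,0]<30)&(hsv[:,:,1]>70)&(hsv[:,:,2]>100)); w[:195]=0;w[330:]=0;w[:,:95]=0;w[:,300:]=0
for c in range(115,290,25): 
    r=np.nonzero(w[:,c])[0]; print(c,r.min() if len(r) else None, toz(p,(c,r.min()),26)[:2] if len(r) else '')
big=cv2.resize(im[190:340,90:310].astype(np.uint8)[:,:,::-1],None,fx=3.5,fy=3.5,interpolation=cv2.INTER_CUBIC);cv2.imwrite("pics/tray.png",big)
E
```

```text
rackcorner [668.8 341.3  36. ]
rackcorner [662.4 245.1  36. ]
rackcorner [432.4 263.7  36. ]
rackcorner [445.2 355.6  36. ]
well [475.4 310.   34. ]
well [541.1 303.8  34. ]
well [616.3 296.6  34. ]
fork [463.3 169.7   6. ]
fork [657.6 180.    6. ]
fork [543.3 172.2   6. ]
fork handle 519 [499.4 170.8] ((502.5984802246094, 169.62277221679688), (13.120760917663574, 76.3984375), 89.97265625) 0.054229043
tray [452.2 -63.7  26. ]
tray [665.4 -46.4  26. ]
tray [451.1 -52.5  26. ]
tray [ 670.7 -196.1   26. ]
peeler [506.6  32.7   5. ]
peeler [631.8 -29.    5. ]
((548.7108154296875, 14.714668273925781), (14.928401947021484, 90.95645141601562), 69.0724105834961) [547.1  15.3]
-0.39078605
115 220 [460.6 -62.4]
140 219 [490.1 -61.2]
165 270 [ 514.9 -127.7]
190 217 [549.2 -58.7]
215 215 [578.7 -56.2]
240 214 [608.1 -55. ]
265 212 [637.4 -52.6]
```

View pics/tray.png

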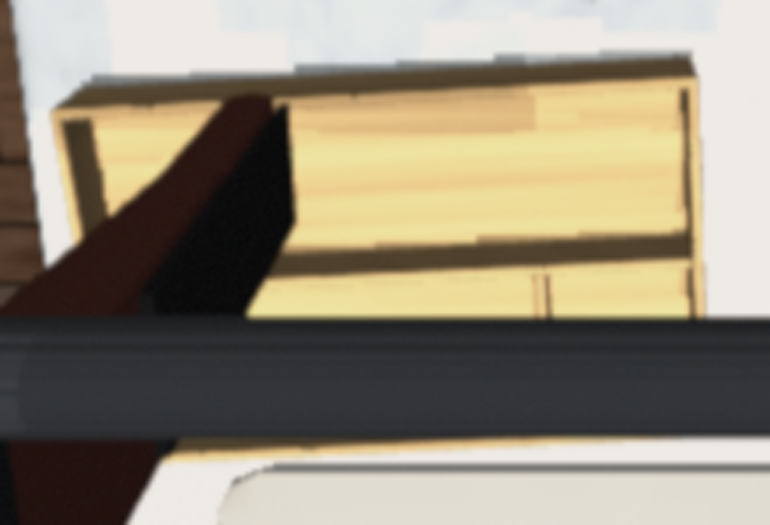

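The tray is at about (561,-127), yaw 0.055; the rack at (552,302.5), yaw -0.085; the fork at (561,174.5), yaw 0.054. I'll take the salt shaker first. The turn to y-wise jaws happens on the way there, then I'll refine its position.

move_arm(
  motion=[
    [23,-20,0,0,0,0.12,87.8],
    [46,-40,0,0,0,0.24,87.8],
    [69,-60,0,0,0,0.36,87.8],
    [92,-80,0,0,0,0.48,87.8],
    [115,-101,0,0,0,0.6,87.8],
  ],
)

```text
t: 4.93
ee_pos: [680.9, 78.2, 252.7]
orientation: [-2.998, -0.938, 0.0]
ft_force: [0.3, -0.6, -0.2]
width: 87.9
```

move_arm(
  motion=[
    [0,0,0,0,0,0.12,87.8],
    [0,0,0,0,0,0.24,87.8],
    [0,0,0,0,0,0.36,87.8],
    [0,0,0,0,0,0.48,87.8],
    [0,0,0,0,0,0.6,87.8],
  ],
)

```text
t: 5.35
ee_pos: [680.0, 78.9, 252.5]
orientation: [-2.588, -1.781, 0.0]
ft_force: [0.7, 0.3, -0.7]
width: 87.8
```

move_arm(
  motion=[
    [0,0,0,0,0,0.12,87.8],
    [0,0,0,0,0,0.24,87.8],
    [0,0,0,0,0,0.37,87.8],
    [0,0,0,0,0,0.37,87.8],
    [0,0,0,0,0,0.37,87.8],
  ],
)

```text
t: 5.77
ee_pos: [680.0, 79.1, 252.6]
orientation: [-2.226, -2.217, 0.0]
ft_force: [0.5, 0.1, 0.0]
width: 87.5
```

```bash
cat >> h.py <<'E'
def tri(obs):  # [(p,uv)] least squares
    A=np.zeros((3,3));b=np.zeros(3)
    for p,uv in obs:
        o,d=ray(p,uv);d=d/np.linalg.norm(d);M=np.eye(3)-np.outer(d,d);A+=M;b+=M@o
    return np.linalg.solve(A,b)
E
python3 - <<'E'
from h import *
o=get_obs();print(o["t"],o["ee_pos"],o["orientation"],o["qpos"])
P=look(("wrist","scene","side"),["salt_shaker","pale_cap_jar","green_cap_jar"]);save(P["wrist"],"w2.png")
for c,p in P.items():
    im=p["color"].astype(int); m=((im[:,:,2]>2*im[:,:,0])&(im[:,:,2]>1.6*im[:,:,1])&(im[:,:,2]>60)).astype(np.uint8)
    n,l,s,ce=cv2.connectedComponentsWithStats(m); i=1+s[1:,4].argmax(); print(c,s[i],ce[i],toz(p,ce[i],118)[:2])
E
```

```text
5.7667 [680.   79.1 252.6] [-2.2 -2.2  0. ] [ 0.1  0.5  1.5  0.   1.2 -1.5]
wrist salt_shaker [(0.65, array([154.5, 260.6]), array([675.1,  87.1]))]
wrist pale_cap_jar [(0.93, array([ 74.3, 256.2]), array([576.7,  81.8]))]
wrist green_cap_jar []
scene salt_shaker [(0.63, array([191.7, 236.6]), array([685.2,  79. ]))]
scene pale_cap_jar [(0.86, array([218.8, 265.2]), array([578. ,  72.4]))]
scene green_cap_jar [(0.84, array([255.6, 287.8]), array([471.2,  93.3]))]
side salt_shaker [(0.6, array([201.7, 289. ]), array([672.3,  91.8]))]
side pale_cap_jar []
side green_cap_jar [(0.72, array([192.1, 207.3]), array([466.7,  90.3]))]
wrist [ 222  137   72   72 3915] [257.8 172.9] [674.4  82.3]
scene [223 153  28  28 623] [236.8 166.8] [672.5  81.4]
side [280 158  29  28 648] [294.2 171.6] [675.8  80.6]
```

View pics/w2.png

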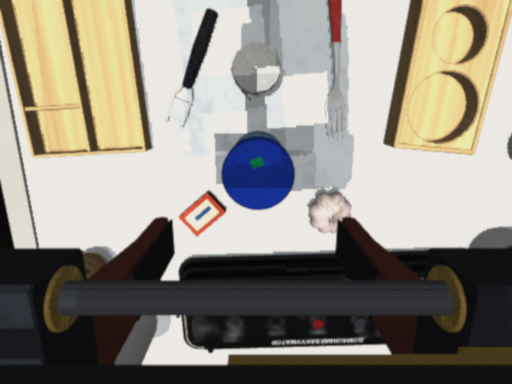

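The wrist picture shows the shaker cap at (258,173) px, the pale cap at (258,70), the matchbox at (203,213) and the garlic at (330,211). The shaker is at about (676,82). Next I'll descend, grip and lift.

move_arm(
  motion=[
    [-4,3,-35,0,0,0,87.8],
    [-4,3,-75,0,0,0,87.8],
    [-4,3,-110,0,0,0,87.8],
    [-4,3,-135,0,0,0,87.8],
    [-4,3,-156,0,0,0,87.8],
  ],
)

```text
t: 6.78
ee_pos: [674.8, 81.9, 94.0]
orientation: [-2.221, -2.219, 0.003]
ft_force: [1.0, -1.1, -0.2]
width: 87.8
```

move_arm(
  motion=[
    [0,0,0,0,0,0,87.8],
    [0,0,0,0,0,0,75],
    [0,0,0,0,0,0,60],
    [0,0,0,0,0,0,60],
    [0,0,0,0,0,0,60],
  ],
)

```text
t: 7.2
ee_pos: [677.3, 82.2, 98.8]
orientation: [2.221, 2.219, 0.004]
ft_force: [0.1, -0.1, 3.6]
width: 66.7
```

move_arm(
  motion=[
    [0,0,0,0,0,0,60],
    [0,0,0,0,0,0,60],
    [0,0,2,0,0,0,60],
    [0,0,5,0,0,0,60],
  ],
)

```text
t: 7.53
ee_pos: [675.2, 81.9, 101.3]
orientation: [-2.222, -2.22, 0.002]
ft_force: [0.6, -0.1, -4.4]
width: 66.5
```

move_arm(
  motion=[
    [0,0,25,0,0,0,60],
    [0,0,55,0,0,0,60],
    [0,20,75,0,0,0,60],
    [-10,55,80,0,0,0,60],
    [-20,90,80,0,0,0,60],
  ],
)

```text
t: 7.95
ee_pos: [657.1, 172.1, 184.0]
orientation: [2.224, 2.216, 0.005]
ft_force: [0.6, -0.4, -5.3]
width: 66.8
```

move_arm(
  motion=[
    [0,0,0,0,0,0,60],
    [0,0,0,0,0,0,60],
  ],
)

```text
t: 8.12
ee_pos: [654.6, 173.7, 181.2]
orientation: [-2.218, -2.224, 0.002]
ft_force: [-0.4, -0.6, -5.1]
width: 66.7
```

```bash
python3 - <<'E'
from h import *
o=get_obs();print(o["t"],o["ee_pos"],o["ft_force"],o["width"])
P=look(("wrist","scene"),["jar_rack","fork","pale_cap_jar","green_cap_jar"])
p=P["wrist"]; q=P["scene"]
a=p["color"][:,:,::-1]; b=cv2.resize(q["color"][200:350,130:260,::-1],None,fx=2.56,fy=2.56,interpolation=cv2.INTER_CUBIC)
cv2.imwrite("pics/c3.png",np.hstack([a[:300],b[:300,:288]]))
import pickle; pickle.dump(P,open("c3.pkl","wb"))
E
```

```text
8.1167 [654.6 173.7 181.2] [-0.4 -0.6 -5.1] 66.70129152712927
wrist jar_rack [(0.96, array([ 68.7, 384.6]), array([551.5, 304.3]))]
wrist fork [(0.64, array([ 74.2, 253.3]), array([557. , 172.4]))]
wrist pale_cap_jar [(0.84, array([ 95.8, 164.3]), array([578.2,  81.1]))]
wrist green_cap_jar []
scene jar_rack [(0.61, array([284.6, 191.3]), array([551., 304.]))]
scene fork [(0.95, array([248.3, 237.9]), array([556.8, 171.7]))]
scene pale_cap_jar [(0.56, array([216.4, 264.5]), array([584.3,  69.4]))]
scene green_cap_jar [(0.55, array([255.1, 288.1]), array([471.7,  92. ]))]
```

View pics/c3.png

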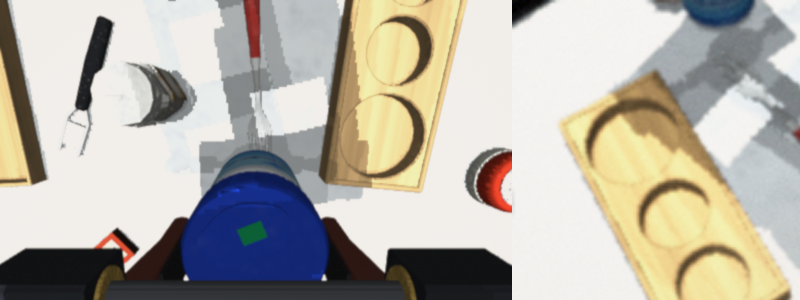

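The wrist picture shows the wide well at (381,134) px and the middle well at (398,50), with the shaker held upright and centred. In the scene crop the wells are at (632,145), (676,215) and (713,285).

```bash
python3 - <<'E'
from h import *
import pickle; P=pickle.load(open("c3.pkl","rb")); p=P["wrist"];q=P["scene"]
for uv in [(381,134),(398,50)]: print("well",toz(p,uv,34))
for uv in [(420,190),(332,180)]: print("corner",toz(p,uv,36))
for uv in [(632,145),(676,215),(713,285)]: print("scene well",toz(q,((uv[0]-512)/2.56+130,uv[1]/2.56+200),34))
E
```

```text
well [613.5 294.1  34. ]
well [539.2 301.8  34. ]
corner [668.1 337.5  36. ]
corner [658.1 249.8  36. ]
scene well [610.5 296.8  34. ]
scene well [535.3 301.1  34. ]
scene well [469.8 309.4  34. ]
```

move_arm(
  motion=[
    [-12,35,0,0,0,0,60],
    [-25,75,0,0,0,0,60],
    [-36,108,0,0,0,0,60],
    [-41,124,0,0,0,0,60],
    [-41,124,0,0,0,0,60],
  ],
)

```text
t: 9.03
ee_pos: [613.7, 299.7, 181.7]
orientation: [-2.218, -2.224, -0.001]
ft_force: [0.1, -0.5, -4.9]
width: 66.8
```

move_arm(
  motion=[
    [0,0,-15,0,0,0,60],
    [0,0,-35,0,0,0,60],
    [0,0,-45,0,0,0,60],
    [0,0,-50,0,0,0,60],
    [0,0,-50,0,0,0,60],
  ],
)

```text
t: 9.45
ee_pos: [614.5, 294.9, 130.2]
orientation: [-2.223, -2.219, 0.004]
ft_force: [-0.2, -1.2, -5.0]
width: 66.6
```

```bash
python3 - <<'E'
from h import *
o=get_obs();print(o["t"],o["ee_pos"],o["ft_force"],o["width"])
f=lambda p,x,y,w,h,s:cv2.resize(p["color"][y:y+h,x:x+w,::-1],None,fx=s,fy=s,interpolation=cv2.INTER_CUBIC)
p,q=get_image("scene"),get_image("side")
cv2.imwrite("pics/c4.png",np.hstack([f(p,130,190,130,150,3),f(q,200,90,130,150,3)]))
E
```

```text
9.45 [614.5 294.9 130.2] [-0.2 -1.2 -5. ] 66.59488367122931
```

View pics/c4.png

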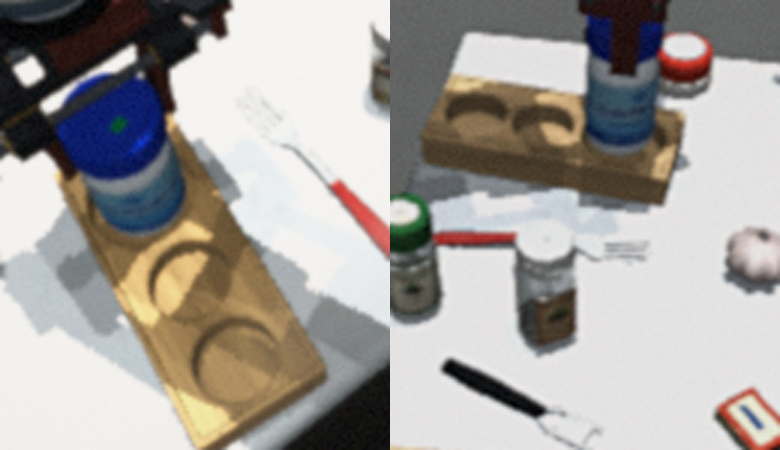

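The shaker's base is over the wide well in both views, so I'll lower it slowly.

move_arm(
  motion=[
    [0,0,-6,0,0,0,60],
    [0,0,-12,0,0,0,60],
    [0,0,-18,0,0,0,60],
    [0,0,-23,0,0,0,60],
    [0,0,-23,0,0,0,60],
  ],
)

```text
t: 9.97
ee_pos: [615.2, 296.2, 108.6]
orientation: [2.222, 2.221, 0.001]
ft_force: [-0.8, -0.6, -4.5]
width: 66.5
```

move_arm(
  motion=[
    [0,0,-1,0,0,0,60],
    [0,0,-1,0,0,0,60],
    [0,0,-1,0,0,0,60],
  ],
)

```text
t: 10.22
ee_pos: [615.3, 296.1, 108.5]
orientation: [2.222, 2.22, 0.001]
ft_force: [-2.1, -1.2, 4.5]
width: 66.8
```

move_arm(
  motion=[
    [0,0,0,0,0,0,87.8],
    [0,0,0,0,0,0,87.8],
    [0,0,0,0,0,0,87.8],
    [0,0,30,0,0,0,87.8],
    [0,0,70,0,0,0,87.8],
  ],
)

```text
t: 10.63
ee_pos: [612.4, 294.9, 174.1]
orientation: [-2.22, -2.219, 0.012]
ft_force: [1.1, -0.1, -0.0]
width: 87.2
```

move_arm(
  motion=[
    [0,-20,35,0,0,0,87.8],
    [-5,-60,40,0,0,0,87.8],
    [-10,-100,40,0,0,0,87.8],
    [-20,-140,40,0,0,0,87.8],
    [-25,-180,40,0,0,0,87.8],
  ],
)

```text
t: 11.05
ee_pos: [589.0, 114.7, 218.0]
orientation: [2.221, 2.221, 0.001]
ft_force: [1.0, 0.7, 0.6]
width: 87.6
```

move_arm(
  motion=[
    [-10,-35,0,0,0,0,87.8],
    [-10,-35,0,0,0,0,87.8],
    [-10,-35,0,0,0,0,87.8],
  ],
)

```text
t: 11.3
ee_pos: [579.8, 79.4, 217.9]
orientation: [2.226, 2.217, 0.001]
ft_force: [1.2, 0.5, -0.8]
width: 87.7
```

```bash
python3 - <<'E'
from h import *
o=get_obs();print(o["t"],o["ee_pos"],o["ft_force"],o["width"])
P=look(("wrist","scene","side"),["pale_cap_jar","green_cap_jar","salt_shaker"])
for c,p in P.items():
  for n,z in [("pale_cap_jar",54),("green_cap_jar",53),("salt_shaker",78)]:
    for r in recognise(p,n)[:1]: print(c,n,r["p"],np.array(r["bbox"]),toz(p,r["bbox"][:2],z)[:2])
save(P["wrist"],"w5.png")
import pickle; pickle.dump(P,open("c5.pkl","wb"))
E
```

```text
11.3 [579.8  79.4 217.9] [ 1.2  0.5 -0.8] 87.74253067618889
wrist pale_cap_jar [(0.69, array([160.8, 255.8]), array([577.2,  81.1]))]
wrist green_cap_jar [(0.71, array([ 61.8, 267.3]), array([466.6,  94.2]))]
wrist salt_shaker [(0.64, array([193.7, 441.1]), array([619. , 308.2]))]
scene pale_cap_jar [(0.91, array([215.1, 266.5]), array([584.1,  63.3]))]
scene green_cap_jar [(0.8, array([253.5, 288.5]), array([474.1,  88.6]))]
scene salt_shaker [(0.64, array([258.1, 176.9]), array([624. , 295.8]))]
side pale_cap_jar [(0.7, array([200.4, 249.1]), array([574.7,  80.4]))]
side green_cap_jar [(0.84, array([193.3, 206.3]), array([465.3,  86.1]))]
side salt_shaker [(0.64, array([139.6, 276.1]), array([613.3, 316.6]))]
wrist pale_cap_jar 0.7 [255.8 175.2  53.2  69.7] [582.9  80.9]
wrist green_cap_jar 0.67 [270.9  47.9  55.2  71.2] [460.5  95.5]
wrist salt_shaker 0.6 [464.4 206.1  95.1  77.4] [609.8 286.2]
scene pale_cap_jar 0.57 [268.  206.9  21.8  45.4] [575.4  67.7]
scene green_cap_jar 0.72 [291.5 243.9  25.3  43.2] [471.7  87.5]
scene salt_shaker 0.96 [172.6 243.7  42.8  53.8] [619.6 292.1]
side pale_cap_jar 0.87 [252.  183.3  21.4  45.5] [580.7  89.3]
side green_cap_jar 0.9 [206.3 176.9  24.6  39.2] [469.2  93.1]
side salt_shaker 0.82 [279.3 119.6  24.4  48.8] [619.3 308.5]
```

View pics/w5.png

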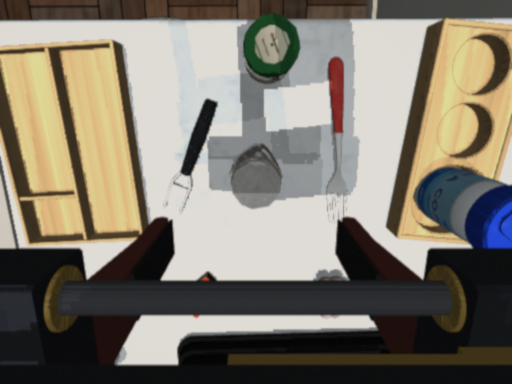

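The shaker stands in its well. The pale cap is at (257,183) px, the green cap at (271,47), and the free wells at (465,130) and (481,65).

```bash
python3 - <<'E'
from h import *
import pickle; P=pickle.load(open("c5.pkl","rb")); p=P["wrist"]
print("pale",toz(p,(257,182),106),"green",toz(p,(271,46),103))
for uv in [(465,130),(481,65)]: print("well",toz(p,uv,34))
for uv in [(211,100),(180,207)]: print("peeler",toz(p,uv,5))
for uv in [(336,58),(335,219)]: print("fork",toz(p,uv,5))
im=p["color"].astype(int);m=(im.max(2)<45);m[:90]=0;m[180:]=0;m[:,:178]=0;m[:,222:]=0
ys,xs=np.nonzero(m);Q=np.array([toz(p,(x,y),6)[:2] for x,y in zip(xs,ys)]).astype(np.float32)
v=cv2.fitLine(Q,cv2.DIST_L2,0,.01,.01).ravel();print("peeler handle",Q.mean(0),np.arctan2(v[1],v[0]))
E
```

```text
pale [577.6  81.7 106. ] green [466.8  93.2 103. ]
well [539.3 303.1  34. ]
well [474.5 308.8  34. ]
peeler [507.1  31.    5. ]
peeler [633.  -11.8   5. ]
fork [463.6 168.8   5. ]
fork [649.5 178.7   5. ]
peeler handle [547.2  15. ] -0.39235774
```

move_arm(
  motion=[
    [-2,1,-35,0,0,0,80],
    [-2,1,-75,0,0,0,80],
    [-2,1,-110,0,0,0,80],
    [-2,1,-135,0,0,0,80],
    [-2,1,-152,0,0,0,80],
  ],
)

```text
t: 12.77
ee_pos: [576.4, 81.8, 62.8]
orientation: [-2.221, -2.219, 0.004]
ft_force: [-0.4, 0.2, -0.6]
width: 79.7
```

move_arm(
  motion=[
    [0,0,0,0,0,0,75],
    [0,0,0,0,0,0,55],
    [0,0,0,0,0,0,38],
    [0,0,0,0,0,0,38],
    [0,0,0,0,0,0,38],
  ],
)

```text
t: 13.18
ee_pos: [579.1, 82.1, 67.3]
orientation: [2.221, 2.219, 0.003]
ft_force: [-0.3, -0.6, 1.2]
width: 51.5
```

move_arm(
  motion=[
    [0,0,0,0,0,0,38],
    [0,0,0,0,0,0,38],
    [0,0,0,0,0,0,38],
    [0,0,5,0,0,0,38],
    [0,0,10,0,0,0,38],
  ],
)

```text
t: 13.6
ee_pos: [577.7, 82.0, 76.0]
orientation: [-2.222, -2.22, 0.001]
ft_force: [0.6, -0.7, -1.3]
width: 49.2
```

move_arm(
  motion=[
    [0,0,0,0,0,0,38],
    [0,0,0,0,0,0,38],
    [0,0,0,0,0,0,38],
  ],
)

```text
t: 13.85
ee_pos: [577.8, 82.1, 75.6]
orientation: [-2.222, -2.22, 0.0]
ft_force: [0.8, -0.4, -2.3]
width: 49.5
```

```bash
python3 - <<'E'
from h import *
f=lambda p,x,y,w,h,s:cv2.resize(p["color"][y:y+h,x:x+w,::-1],None,fx=s,fy=s,interpolation=cv2.INTER_CUBIC)
p,q=get_image("scene"),get_image("side")
cv2.imwrite("pics/c6.png",np.hstack([f(p,210,130,110,120,3.6),f(q,200,110,110,120,3.6)]))
E
```

```text
(no output)
```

View pics/c6.png

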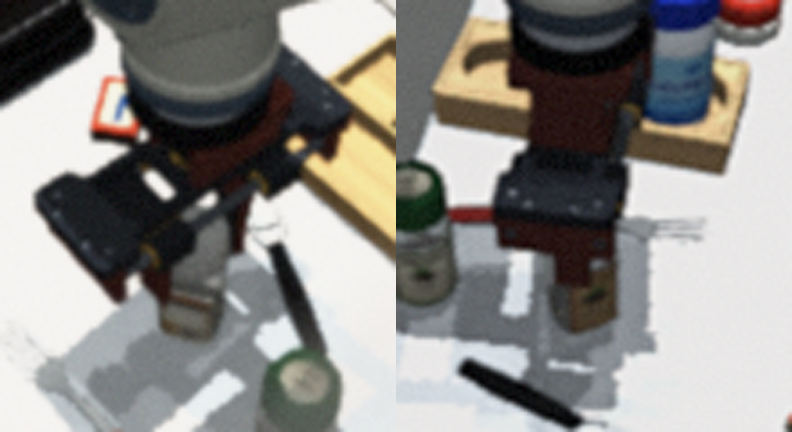

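The jar is held just off the surface and upright. The 49 mm opening suggests the pads sit on corners of its body. Carrying it to the middle well.

move_arm(
  motion=[
    [-5,0,35,0,0,0,38],
    [-15,15,60,0,0,0,38],
    [-25,50,60,0,0,0,38],
    [-35,85,60,0,0,0,38],
    [-39,120,60,0,0,0,38],
  ],
)

```text
t: 14.37
ee_pos: [537.8, 202.8, 136.0]
orientation: [-2.224, -2.219, 0.001]
ft_force: [0.1, 0.3, -1.2]
width: 49.3
```

move_arm(
  motion=[
    [0,35,0,0,0,0,38],
    [0,70,0,0,0,0,38],
    [0,92,0,0,0,0,38],
    [0,101,0,0,0,0,38],
    [0,101,0,0,0,0,38],
  ],
)

```text
t: 14.78
ee_pos: [538.6, 304.8, 135.3]
orientation: [-2.219, -2.223, -0.0]
ft_force: [-0.9, -0.1, -1.9]
width: 49.6
```

move_arm(
  motion=[
    [0,0,-12,0,0,0,38],
    [0,0,-24,0,0,0,38],
    [0,0,-30,0,0,0,38],
    [0,0,-30,0,0,0,38],
  ],
)

```text
t: 15.12
ee_pos: [537.6, 300.9, 103.0]
orientation: [-2.223, -2.218, 0.007]
ft_force: [0.6, -0.5, -1.3]
width: 49.1
```

```bash
python3 - <<'E'
from h import *
o=get_obs();print(o["t"],o["ee_pos"],o["ft_force"],o["width"])
f=lambda p,x,y,w,h,s:cv2.resize(p["color"][y:y+h,x:x+w,::-1],None,fx=s,fy=s,interpolation=cv2.INTER_CUBIC)
p,q=get_image("scene"),get_image("side")
cv2.imwrite("pics/c7.png",np.hstack([f(p,130,200,100,130,4),f(q,200,90,100,130,4)]))
E
```

```text
15.1167 [537.6 300.9 103. ] [ 0.6 -0.5 -1.3] 49.09781078983581
```

View pics/c7.png

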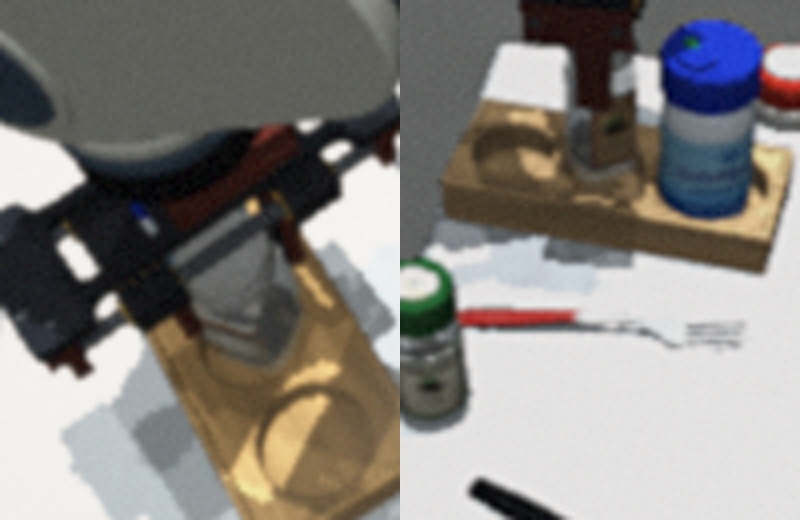

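move_arm(
  motion=[
    [0,0,-6,0,0,0,38],
    [0,0,-12,0,0,0,38],
    [0,0,-18,0,0,0,38],
    [0,0,-18,0,0,0,38],
  ],
)

```text
t: 15.55
ee_pos: [538.2, 302.6, 86.3]
orientation: [-2.222, -2.22, 0.003]
ft_force: [-0.3, 0.4, -1.6]
width: 49.3
```

move_arm(
  motion=[
    [0,0,-5,0,0,0,38],
    [0,0,-10,0,0,0,38],
    [0,0,-11,0,0,0,38],
    [0,0,-11,0,0,0,38],
  ],
)

```text
t: 15.88
ee_pos: [539.2, 302.8, 76.9]
orientation: [2.222, 2.221, -0.0]
ft_force: [-0.9, -1.7, 3.1]
width: 49.5
```

move_arm(
  motion=[
    [0,0,0,0,0,0,75],
    [0,0,0,0,0,0,75],
    [0,0,5,0,0,0,75],
    [0,0,40,0,0,0,80],
    [0,0,80,0,0,0,80],
  ],
)

```text
t: 16.3
ee_pos: [537.0, 302.1, 155.0]
orientation: [-2.221, -2.219, 0.009]
ft_force: [0.8, 0.2, 0.5]
width: 78.2
```

move_arm(
  motion=[
    [-10,-20,35,0,0,0,80],
    [-25,-55,50,0,0,0,80],
    [-40,-90,50,0,0,0,80],
    [-55,-125,50,0,0,0,80],
    [-70,-160,50,0,0,0,80],
  ],
)

```text
t: 16.72
ee_pos: [468.3, 142.0, 207.6]
orientation: [2.221, 2.221, 0.003]
ft_force: [0.0, -0.7, -0.5]
width: 80.1
```

move_arm(
  motion=[
    [-1,-35,0,0,0,0,80],
    [-1,-50,0,0,0,0,80],
    [-1,-50,0,0,0,0,80],
    [-1,-50,0,0,0,0,80],
  ],
)

```text
t: 17.05
ee_pos: [468.3, 92.7, 207.2]
orientation: [2.224, 2.218, 0.002]
ft_force: [0.2, -0.4, -0.8]
width: 79.9
```

```bash
python3 - <<'E'
from h import *
o=get_obs();print(o["t"],o["ee_pos"],o["ft_force"],o["width"])
P=look(("wrist","scene","side"),["pale_cap_jar","green_cap_jar","salt_shaker"])
save(P["wrist"],"w8.png")
for c,p in P.items():
    im=p["color"].astype(int);m=((im[:,:,1]>1.35*im[:,:,0])&(im[:,:,1]>1.2*im[:,:,2])&(im[:,:,1]>35)).astype(np.uint8)
    n,l,s,ce=cv2.connectedComponentsWithStats(m)
    i=1+s[1:,4].argmax(); bc=s[i,:2]+s[i,2:4]/2; print(c,s[i],toz(p,bc,98 if c!="wrist" else 103)[:2])
import pickle; pickle.dump(P,open("c8.pkl","wb"))
E
```

```text
17.05 [468.3  92.7 207.2] [ 0.2 -0.4 -0.8] 79.93775051611098
wrist pale_cap_jar [(0.7, array([223.6, 434.9]), array([542.4, 313.2]))]
wrist green_cap_jar []
wrist salt_shaker [(0.59, array([283.4, 420.3]), array([624.3, 305.8]))]
scene pale_cap_jar [(0.62, array([282. , 196.6]), array([548.7, 291.6]))]
scene green_cap_jar [(0.56, array([253.2, 287.4]), array([476.2,  90.1]))]
scene salt_shaker [(0.88, array([256.9, 178.5]), array([624.3, 291.3]))]
side pale_cap_jar [(0.97, array([136.2, 249.3]), array([534.5, 318.8]))]
side green_cap_jar [(0.7, array([194.6, 207.8]), array([470. ,  82.5]))]
side salt_shaker [(0.81, array([138.9, 277.2]), array([616.1, 320.2]))]
wrist [ 230  155   51   53 1312] [463.9  93.7]
scene [250  84   7   6  20] [ 879.3 -130.6]
side [419 317  18  32 160] [ 918.8 -224.5]
```

View pics/w8.png

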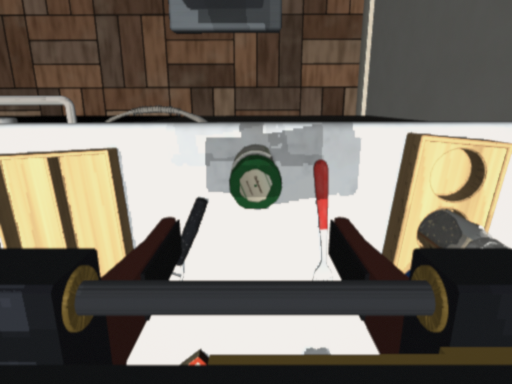

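The pale jar stands in its well. The green cap is at (256,181) px and its well at (458,175). Gripping the green jar.

move_arm(
  motion=[
    [-2,1,-35,0,0,0,80],
    [-2,1,-70,0,0,0,80],
    [-2,1,-100,0,0,0,80],
    [-2,1,-125,0,0,0,80],
    [-2,1,-143,0,0,0,80],
  ],
)

```text
t: 18.07
ee_pos: [465.0, 93.9, 61.6]
orientation: [-2.221, -2.22, 0.003]
ft_force: [-0.3, -0.5, -0.6]
width: 80.1
```

move_arm(
  motion=[
    [0,0,0,0,0,0,75],
    [0,0,0,0,0,0,55],
    [0,0,0,0,0,0,38],
    [0,0,0,0,0,0,38],
    [0,0,0,0,0,0,38],
  ],
)

```text
t: 18.48
ee_pos: [467.0, 94.2, 65.0]
orientation: [2.221, 2.22, 0.003]
ft_force: [-0.0, -0.5, -0.1]
width: 51.8
```

move_arm(
  motion=[
    [0,0,0,0,0,0,38],
    [0,0,0,0,0,0,38],
    [0,0,0,0,0,0,38],
    [0,0,5,0,0,0,38],
    [0,0,10,0,0,0,38],
  ],
)

```text
t: 18.9
ee_pos: [465.8, 94.0, 74.0]
orientation: [-2.222, -2.22, 0.0]
ft_force: [-0.1, 0.5, -2.1]
width: 45.3
```

```bash
python3 - <<'E'
from h import *
import pickle; P=pickle.load(open("c8.pkl","rb")); p=P["wrist"]
print("W1",toz(p,(458,175),34)); 
for uv in [(416,136),(508,146)]: print("corner",toz(p,uv,36))
E
```

```text
W1 [474.1 309.8  34. ]
corner [432.5 258.9  36. ]
corner [443.1 355.5  36. ]
```

move_arm(
  motion=[
    [0,0,35,0,0,0,38],
    [0,15,60,0,0,0,38],
    [2,50,60,0,0,0,38],
    [5,85,60,0,0,0,38],
    [8,120,60,0,0,0,38],
  ],
)

```text
t: 19.32
ee_pos: [474.2, 215.3, 135.0]
orientation: [2.223, 2.219, 0.002]
ft_force: [0.1, 0.3, -1.2]
width: 45.4
```

move_arm(
  motion=[
    [0,35,0,0,0,0,38],
    [0,65,0,0,0,0,38],
    [0,87,0,0,0,0,38],
    [0,95,0,0,0,0,38],
    [0,95,0,0,0,0,38],
  ],
)

```text
t: 19.73
ee_pos: [473.8, 310.6, 133.9]
orientation: [2.22, 2.223, 0.001]
ft_force: [-0.8, -0.2, -1.2]
width: 44.9
```

move_arm(
  motion=[
    [0,0,-12,0,0,0,38],
    [0,0,-24,0,0,0,38],
    [0,0,-34,0,0,0,38],
    [0,0,-41,0,0,0,38],
    [0,0,-41,0,0,0,38],
  ],
)

```text
t: 20.15
ee_pos: [472.8, 307.3, 90.3]
orientation: [-2.223, -2.219, 0.006]
ft_force: [-0.5, -0.9, -1.6]
width: 45.5
```

move_arm(
  motion=[
    [0,0,-6,0,0,0,38],
    [0,0,-12,0,0,0,38],
    [0,0,-17,0,0,0,38],
    [0,0,-18,0,0,0,38],
    [0,0,-18,0,0,0,38],
  ],
)

```text
t: 20.57
ee_pos: [474.1, 308.9, 74.6]
orientation: [2.222, 2.22, -0.0]
ft_force: [-0.2, 0.3, -1.4]
width: 45.3
```

move_arm(
  motion=[
    [0,0,0,0,0,0,60],
    [0,0,0,0,0,0,75],
    [0,0,0,0,0,0,75],
    [0,0,35,0,0,0,80],
    [0,0,75,0,0,0,80],
  ],
)

```text
t: 20.98
ee_pos: [472.0, 307.8, 147.8]
orientation: [-2.221, -2.22, 0.01]
ft_force: [0.5, 0.1, -0.3]
width: 75.0
```

move_arm(
  motion=[
    [10,-20,30,0,0,0,80],
    [25,-50,60,0,0,0,80],
    [45,-85,70,0,0,0,60],
    [65,-115,70,0,0,0,40],
    [87,-135,70,0,0,0,40],
  ],
)

```text
t: 21.4
ee_pos: [562.0, 171.7, 221.5]
orientation: [2.222, 2.219, 0.003]
ft_force: [0.6, 0.4, 0.5]
width: 63.6
```

move_arm(
  motion=[
    [0,0,0,0,0,0.05,40],
    [0,0,0,0,0,0.05,40],
    [0,0,0,0,0,0.05,40],
  ],
)

```text
t: 21.65
ee_pos: [560.7, 173.8, 219.5]
orientation: [-2.168, -2.273, 0.0]
ft_force: [-0.7, 0.1, -0.1]
width: 43.5
```

```bash
python3 - <<'E'
from h import *
o=get_obs();print(o["t"],o["ee_pos"],o["ft_force"],o["width"])
P=look(("wrist","scene","side"),["pale_cap_jar","green_cap_jar","salt_shaker","fork"])
f=lambda p,x,y,w,h,s:cv2.resize(p["color"][y:y+h,x:x+w,::-1],(w*s,h*s),interpolation=cv2.INTER_CUBIC)
cv2.imwrite("pics/w9.png",np.hstack([P["wrist"]["color"][:360,:,::-1],np.vstack([f(P["scene"],145,200,140,90,2),f(P["side"],200,85,140,90,2)])]))
import pickle; pickle.dump(P,open("c9.pkl","wb"))
E
```

```text
21.65 [560.7 173.8 219.5] [-0.7  0.1 -0.1] 43.50805053411914
wrist pale_cap_jar []
wrist green_cap_jar [(0.68, array([ 93. , 380.3]), array([473.7, 313.1]))]
wrist salt_shaker [(0.85, array([213. , 354.2]), array([618.4, 301.5]))]
wrist fork [(0.89, array([160.7, 254.3]), array([558.1, 173.6]))]
scene pale_cap_jar [(0.74, array([283.2, 200.4]), array([541.2, 286.5]))]
scene green_cap_jar [(0.78, array([308.4, 207.9]), array([485.6, 304.7]))]
scene salt_shaker []
scene fork [(0.69, array([251.6, 235.1]), array([554.1, 181.8]))]
side pale_cap_jar [(0.72, array([135.9, 247.6]), array([529.4, 319.3]))]
side green_cap_jar [(0.76, array([136.4, 227.7]), array([472.8, 307.6]))]
side salt_shaker [(0.96, array([140. , 276.8]), array([615.5, 315.2]))]
side fork [(0.79, array([168.4, 247.7]), array([552.4, 188.6]))]
```

View pics/w9.png

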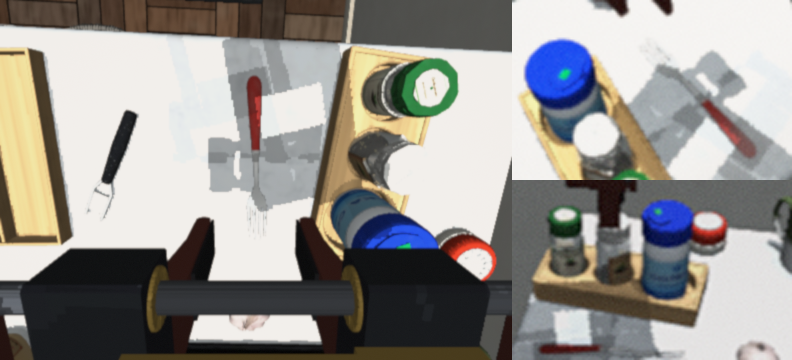

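All three jars are in their wells. The fork runs from (254,76) to (257,235) px, directly under the gripper, and the peeler runs from (130,112) to (97,217). Descending on the fork slightly towards the handle, which gives the gripper body room beside the shaker.

move_arm(
  motion=[
    [-8,0,-40,0,0,0,40],
    [-8,0,-80,0,0,0,40],
    [-8,0,-120,0,0,0,40],
    [-8,0,-150,0,0,0,40],
    [-8,0,-175,0,0,0,40],
  ],
)

```text
t: 22.82
ee_pos: [551.9, 173.6, 42.2]
orientation: [-2.166, -2.275, 0.003]
ft_force: [0.3, 0.3, -0.1]
width: 40.0
```

move_arm(
  motion=[
    [0,0,-12,0,0,0,40],
    [0,0,-22,0,0,0,40],
    [0,0,-30,0,0,0,40],
    [0,0,-34,0,0,0,40],
    [0,0,-34,0,0,0,40],
  ],
)

```text
t: 23.23
ee_pos: [553.3, 174.1, 10.9]
orientation: [2.166, 2.275, 0.001]
ft_force: [-1.2, 0.1, 0.2]
width: 39.7
```

```bash
python3 - <<'E'
from h import *
o=get_obs();print(o["t"],o["ee_pos"],o["ft_force"],o["width"])
f=lambda p,x,y,w,h,s:cv2.resize(p["color"][y:y+h,x:x+w,::-1],None,fx=s,fy=s,interpolation=cv2.INTER_CUBIC)
p,q=get_image("scene"),get_image("side")
cv2.imwrite("pics/c10.png",np.hstack([f(p,170,170,110,120,3.6),f(q,195,90,110,120,3.6)]))
E
```

```text
23.2333 [553.3 174.1  10.9] [-1.2  0.1  0.2] 39.74429218725275
```

View pics/c10.png

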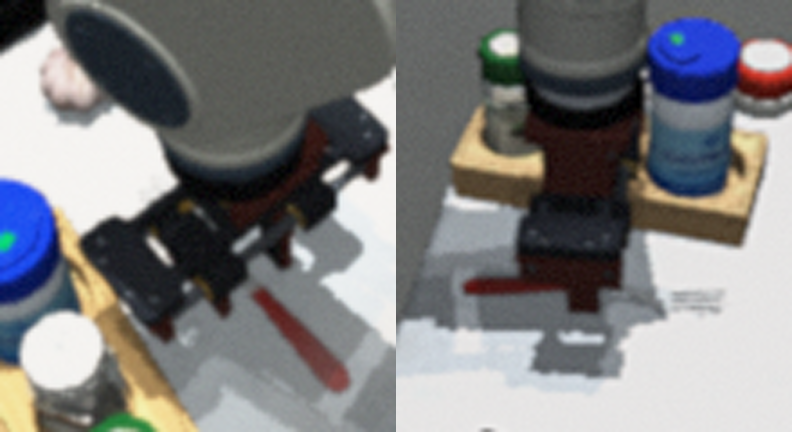

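The fingers straddle the fork and the jars are clear of the gripper body. Going down the rest of the way and closing.

move_arm(
  motion=[
    [0,0,-4,0,0,0,40],
    [0,0,-8,0,0,0,40],
    [0,0,-8,0,0,0,40],
    [0,0,-8,0,0,0,20],
    [0,0,-8,0,0,0,4],
  ],
)

```text
t: 23.75
ee_pos: [553.0, 174.0, 2.7]
orientation: [2.166, 2.275, 0.0]
ft_force: [0.1, -0.7, -0.7]
width: 30.0
```

move_arm(
  motion=[
    [0,0,0,0,0,0,2],
    [0,0,0,0,0,0,2],
    [0,0,0,0,0,0,2],
    [0,0,0,0,0,0,2],
    [0,0,0,0,0,0,2],
  ],
)

```text
t: 24.17
ee_pos: [553.1, 174.0, 3.0]
orientation: [2.166, 2.275, 0.0]
ft_force: [-1.6, -0.5, 5.6]
width: 20.8
```

move_arm(
  motion=[
    [0,0,5,0,0,0,2],
    [0,0,10,0,0,0,2],
    [0,0,25,0,0,0,2],
    [0,0,25,0,0,0,2],
  ],
)

```text
t: 24.5
ee_pos: [554.4, 174.5, 29.7]
orientation: [2.165, 2.274, 0.004]
ft_force: [0.8, 0.9, -0.3]
width: 20.6
```

move_arm(
  motion=[
    [0,0,30,0,0,0,2],
    [0,-25,60,0,0,0,2],
    [0,-60,60,0,0,0,2],
    [0,-95,60,0,0,0,2],
    [0,-130,60,0,0,0,2],
  ],
)

```text
t: 24.92
ee_pos: [553.3, 43.1, 88.3]
orientation: [2.164, 2.276, 0.002]
ft_force: [1.0, 0.0, -0.5]
width: 20.6
```

move_arm(
  motion=[
    [0,-35,0,0,0,0,2],
    [0,-70,0,0,0,0,2],
    [0,-105,0,0,0,0,2],
    [-1,-130,0,0,0,0,2],
    [-1,-138,0,0,0,0,2],
  ],
)

```text
t: 25.33
ee_pos: [551.9, -97.2, 87.6]
orientation: [2.169, 2.272, 0.0]
ft_force: [0.5, 0.8, -0.4]
width: 20.7
```

move_arm(
  motion=[
    [0,0,0,0,0,0,2],
    [0,0,-15,0,0,0,2],
    [0,0,-30,0,0,0,2],
    [0,0,-40,0,0,0,2],
    [0,0,-40,0,0,0,2],
  ],
)

```text
t: 25.75
ee_pos: [550.6, -92.4, 45.7]
orientation: [-2.163, -2.274, 0.003]
ft_force: [-1.0, -0.3, -0.1]
width: 20.5
```

```bash
python3 - <<'E'
from h import *
o=get_obs();print(o["t"],o["ee_pos"],o["ft_force"],o["width"])
P={c:get_image(c) for c in("wrist","scene","side")}
f=lambda p,x,y,w,h,s:cv2.resize(p["color"][y:y+h,x:x+w,::-1],(w*s,h*s),interpolation=cv2.INTER_CUBIC)
cv2.imwrite("pics/w11.png",np.hstack([P["wrist"]["color"][:360,:,::-1],np.vstack([f(P["scene"],265,120,140,90,2),f(P["side"],160,220,140,90,2)])]))
import pickle; pickle.dump(P,open("c11.pkl","wb"))
E
```

```text
25.75 [550.6 -92.4  45.7] [-1.  -0.3 -0.1] 20.530993093490313
```

View pics/w11.png

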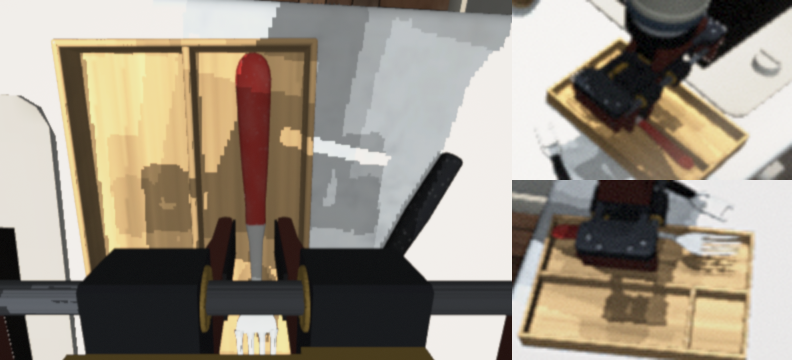

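The fork hangs level over the long bay, with its handle end at (253,52) px just inside the near wall at row 46.

```bash
python3 - <<'E'
from h import *
import pickle; P=pickle.load(open("c11.pkl","rb")); p=P["wrist"]
print("handle end",toz(p,(253,52),50))
for uv in [(53,40),(317,39),(190,48),(310,46)]: print("tray near wall",toz(p,uv,26))
E
```

```text
handle end [459.2 -97.6  50. ]
tray near wall [ 455.1 -202.5   26. ]
tray near wall [447.7 -64.8  26. ]
tray near wall [ 455.4 -131.    26. ]
tray near wall [451.3 -68.1  26. ]
```

move_arm(
  motion=[
    [2,0,-10,0,0,0,2],
    [2,0,-20,0,0,0,2],
    [2,0,-28,0,0,0,2],
    [2,0,-34,0,0,0,2],
    [2,0,-34,0,0,0,2],
  ],
)

```text
t: 26.32
ee_pos: [552.8, -93.8, 12.0]
orientation: [-2.165, -2.274, 0.002]
ft_force: [-0.3, -0.6, -0.9]
width: 20.8
```

move_arm(
  motion=[
    [0,0,-3,0,0,0,2],
    [0,0,-5,0,0,0,2],
    [0,0,-5,0,0,0,2],
  ],
)

```text
t: 26.57
ee_pos: [553.9, -94.0, 8.4]
orientation: [-2.166, -2.275, 0.0]
ft_force: [-0.1, -0.2, -0.5]
width: 21.0
```

move_arm(
  motion=[
    [0,0,0,0,0,0,32],
    [0,0,0,0,0,0,32],
    [0,0,0,0,0,0,32],
    [0,0,15,0,0,0,32],
    [0,0,45,0,0,0,32],
  ],
)

```text
t: 26.98
ee_pos: [551.6, -93.5, 51.6]
orientation: [-2.163, -2.272, 0.005]
ft_force: [-0.1, -1.2, -0.5]
width: 32.0
```

move_arm(
  motion=[
    [0,0,35,0,0,0,40],
    [0,15,75,0,0,-0.12,40],
    [5,50,100,0,0,-0.24,40],
    [10,80,110,0,0,-0.36,40],
    [16,98,110,0,0,-0.45,40],
  ],
)

```text
t: 27.4
ee_pos: [572.0, 6.2, 167.7]
orientation: [2.621, 1.725, 0.009]
ft_force: [-0.1, 0.1, -0.3]
width: 39.8
```

move_arm(
  motion=[
    [0,0,0,0,0,0,40],
    [0,0,0,0,0,0,40],
  ],
)

```text
t: 27.57
ee_pos: [570.0, 4.7, 164.0]
orientation: [2.615, 1.74, 0.001]
ft_force: [-0.2, -1.4, 0.7]
width: 40.1
```

```bash
python3 - <<'E'
from h import *
o=get_obs();print(o["t"],o["ee_pos"],o["ft_force"],o["width"])
P=look(("wrist","scene","side"),["fork","peeler"])
f=lambda p,x,y,w,h,s:cv2.resize(p["color"][y:y+h,x:x+w,::-1],(w*s,h*s),interpolation=cv2.INTER_CUBIC)
cv2.imwrite("pics/w12.png",np.hstack([P["wrist"]["color"][:360,:,::-1],np.vstack([f(P["scene"],265,120,140,90,2),f(P["side"],160,220,140,90,2)])]))
p=P["wrist"];im=p["color"].astype(int);m=(im.max(2)<50).astype(np.uint8);m[230:]=0
n,l,s,ce=cv2.connectedComponentsWithStats(m)
for i in range(1,n):
  if s[i,4]>200:
    ys,xs=np.nonzero(l==i);Q=np.array([toz(p,(x,y),6)[:2] for x,y in zip(xs,ys)]).astype(np.float32)
    v=cv2.fitLine(Q,cv2.DIST_L2,0,.01,.01).ravel();print(s[i],Q.mean(0),cv2.minAreaRect(Q),np.arctan2(v[1],v[0]))
import pickle; pickle.dump(P,open("c12.pkl","wb"))
E
```

```text
27.5667 [570.    4.7 164. ] [-0.2 -1.4  0.7] 40.1343624369244
wrist fork [(0.93, array([199.5, 161.2]), array([559.1, -97.1]))]
wrist peeler [(0.58, array([177.3, 255.4]), array([575.5,   4. ]))]
scene fork [(0.68, array([187.6, 320.1]), array([561.3, -96.5]))]
scene peeler [(0.57, array([204.3, 292.3]), array([568.,  -7.]))]
side fork [(0.91, array([256.3, 225.1]), array([549.8, -82.5]))]
side peeler [(0.64, array([222.8, 245. ]), array([576.6,  12.1]))]
[ 63   0  81  67 407] [392.5 -71.5] ((399.18536376953125, -66.60557556152344), (71.15592956542969, 48.409080505371094), 89.51761627197266) 1.5514442
[152   0  65  30 316] [410.    2.9] ((409.8490905761719, 3.2755794525146484), (62.74382019042969, 4.27763032913208), 89.70074462890625) 1.5676515
[ 247  105   16   91 1265] [547.4  14.8] ((549.6087036132812, 13.78237247467041), (15.018649101257324, 90.11624145507812), 67.57667541503906) -0.39229724
```

View pics/w12.png

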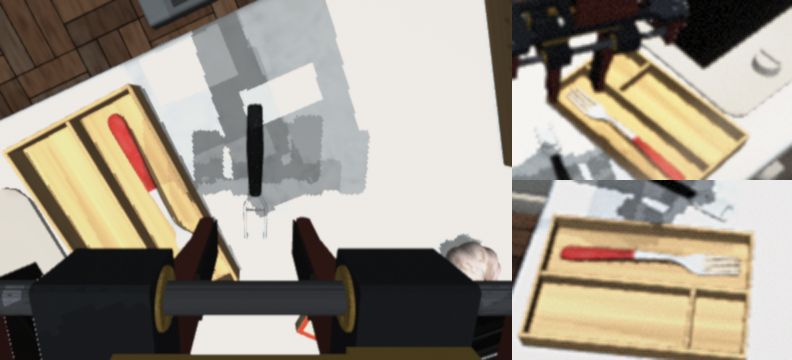

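The fork lies flat in the long bay. The peeler is lined up under the gripper at columns 247–262, and its handle spans rows 105–195. Picking it up.

move_arm(
  motion=[
    [0,0,-40,0,0,0,40],
    [0,0,-80,0,0,0,40],
    [0,0,-115,0,0,0,40],
    [0,0,-138,0,0,0,40],
    [0,0,-150,0,0,0,40],
  ],
)

```text
t: 28.43
ee_pos: [567.9, 3.8, 10.5]
orientation: [-2.617, -1.733, 0.006]
ft_force: [-0.3, 0.0, 0.5]
width: 39.7
```

move_arm(
  motion=[
    [0,0,0,0,0,0,40],
    [0,0,-6,0,0,0,40],
    [0,0,-11,0,0,0,40],
    [0,0,-11,0,0,0,40],
    [0,0,-11,0,0,0,10],
  ],
)

```text
t: 28.85
ee_pos: [570.7, 4.0, 3.6]
orientation: [2.618, 1.734, 0.002]
ft_force: [-0.1, 0.5, 0.4]
width: 36.2
```

move_arm(
  motion=[
    [0,0,0,0,0,0,2],
    [0,0,0,0,0,0,2],
    [0,0,0,0,0,0,2],
    [0,0,0,0,0,0,2],
    [0,0,0,0,0,0,2],
  ],
)

```text
t: 29.27
ee_pos: [570.5, 4.0, 3.4]
orientation: [2.619, 1.735, 0.001]
ft_force: [-0.8, 0.7, 6.0]
width: 20.9
```

move_arm(
  motion=[
    [0,0,0,0,0,0,2],
    [0,0,5,0,0,0,2],
    [0,0,20,0,0,0,2],
    [0,0,20,0,0,0,2],
  ],
)

```text
t: 29.6
ee_pos: [571.2, 4.0, 24.5]
orientation: [2.618, 1.734, 0.003]
ft_force: [0.3, -0.8, -0.2]
width: 20.6
```

move_arm(
  motion=[
    [0,0,30,0,0,0,2],
    [-5,-20,60,0,0,0.1,2],
    [-15,-55,65,0,0,0.2,2],
    [-25,-90,65,0,0,0.3,2],
    [-32,-125,65,0,0,0.4,2],
  ],
)

```text
t: 30.02
ee_pos: [537.6, -122.0, 88.4]
orientation: [2.214, 2.227, 0.001]
ft_force: [-0.1, 0.1, 0.3]
width: 20.7
```

move_arm(
  motion=[
    [-2,-30,0,0,0,0.05,2],
    [-4,-42,0,0,0,0.05,2],
    [-4,-42,-15,0,0,0.05,2],
    [-4,-42,-35,0,0,0.05,2],
    [-4,-42,-40,0,0,0.05,2],
  ],
)

```text
t: 30.43
ee_pos: [532.5, -162.5, 45.4]
orientation: [-2.167, -2.271, 0.002]
ft_force: [-1.0, -0.3, -0.8]
width: 20.7
```

move_arm(
  motion=[
    [0,0,0,0,0,0,2],
    [0,0,0,0,0,0,2],
  ],
)

```text
t: 30.6
ee_pos: [533.9, -162.4, 47.5]
orientation: [-2.165, -2.275, 0.001]
ft_force: [0.0, 0.4, -0.4]
width: 20.7
```

```bash
python3 - <<'E'
from h import *
o=get_obs();print(o["t"],o["ee_pos"],o["ft_force"],o["width"])
P={c:get_image(c) for c in("wrist","scene","side")}
f=lambda p,x,y,w,h,s:cv2.resize(p["color"][y:y+h,x:x+w,::-1],(w*s,h*s),interpolation=cv2.INTER_CUBIC)
cv2.imwrite("pics/w13.png",np.hstack([P["wrist"]["color"][:360,:,::-1],np.vstack([f(P["scene"],265,120,140,90,2),f(P["side"],160,220,140,90,2)])]))
E
```

```text
30.6 [ 533.9 -162.4   47.5] [ 0.   0.4 -0.4] 20.693472641904915
```

The picture limit is reached, so from here on I'll rely on numbers.

move_arm(
  motion=[
    [1,0,-10,0,0,0,2],
    [1,0,-20,0,0,0,2],
    [1,0,-28,0,0,0,2],
    [1,0,-34,0,0,0,2],
    [1,0,-34,0,0,0,2],
  ],
)

```text
t: 31.17
ee_pos: [533.8, -162.6, 11.9]
orientation: [-2.164, -2.273, 0.002]
ft_force: [0.7, 0.6, -0.7]
width: 20.8
```

move_arm(
  motion=[
    [0,0,-3,0,0,0,2],
    [0,0,-5,0,0,0,2],
    [0,0,-5,0,0,0,2],
  ],
)

```text
t: 31.42
ee_pos: [534.9, -163.0, 8.4]
orientation: [-2.166, -2.275, 0.0]
ft_force: [0.8, -0.5, 0.2]
width: 20.7
```

move_arm(
  motion=[
    [0,0,0,0,0,0,32],
    [0,0,0,0,0,0,32],
    [0,0,0,0,0,0,32],
    [0,0,15,0,0,0,32],
    [0,0,45,0,0,0,32],
  ],
)

```text
t: 31.83
ee_pos: [532.7, -162.2, 51.6]
orientation: [-2.163, -2.272, 0.004]
ft_force: [0.5, -0.2, 0.1]
width: 32.5
```

move_arm(
  motion=[
    [0,10,40,0,0,0,32],
    [0,45,80,0,0,0,32],
    [0,85,120,0,0,0,32],
    [0,120,160,0,0,0,32],
    [0,120,160,0,0,0,32],
  ],
)

```text
t: 32.25
ee_pos: [534.8, -41.6, 215.9]
orientation: [2.166, 2.274, 0.002]
ft_force: [2.3, -0.6, 0.1]
width: 31.9
```

```bash
python3 - <<'E'
from h import *
o=get_obs();print(o["t"],o["ee_pos"],o["ft_force"],o["width"])
P=look(("wrist","scene","side"))
p=P["wrist"];im=p["color"].astype(int)
c=proj(p,(535,-163,8));print("proj bay centre",c)
for nm,m in [("dark",im.max(2)<55),("red",(im[:,:,0]>im[:,:,1]*2)&(im[:,:,0]>60))]:
  m=m.astype(np.uint8);m[260:]=0;n,l,s,ce=cv2.connectedComponentsWithStats(m)
  for i in range(1,n):
    if s[i,4]>150:
      ys,xs=np.nonzero(l==i);Q=np.array([toz(p,(x,y),10)[:2] for x,y in zip(xs,ys)]).astype(np.float32)
      v=cv2.fitLine(Q,cv2.DIST_L2,0,.01,.01).ravel();print(nm,s[i],Q.mean(0),Q.min(0),Q.max(0),np.arctan2(v[1],v[0]))
E
```

```text
32.25 [534.8 -41.6 215.9] [ 2.3 -0.6  0.1] 31.93054509555366
wrist green_cap_jar []
wrist pale_cap_jar []
wrist salt_shaker []
wrist fork [(0.73, array([182.9, 208.6]), array([561.8, -95.8]))]
wrist peeler [(0.71, array([160.9, 152.4]), array([ 538.1, -162.8]))]
wrist jar_rack []
wrist cutlery_tray [(0.74, array([179. , 180.6]), array([ 558.6, -129.6]))]
wrist garlic []
wrist matchbox [(0.75, array([319.1, 279.6]), array([748.,   3.]))]
scene green_cap_jar [(0.98, array([311.8, 208.3]), array([479.3, 308. ]))]
scene pale_cap_jar [(0.78, array([284.2, 197.1]), array([543.8, 293.5]))]
scene salt_shaker [(0.69, array([195. , 194.3]), array([744.4, 169.5]))]
scene fork [(0.64, array([187.8, 320. ]), array([561. , -95.9]))]
scene peeler [(0.73, array([179.2, 349. ]), array([ 533.5, -174. ]))]
scene jar_rack [(0.87, array([283.5, 193.6]), array([549.9, 298.6]))]
scene cutlery_tray [(0.63, array([178.8, 332.3]), array([ 561.6, -141. ]))]
scene garlic [(0.64, array([193.8, 194.4]), array([747.4, 167.3]))]
scene matchbox [(0.7, array([164.9, 242.5]), array([744.9,  14.3]))]
side green_cap_jar
[... 552 characters left out ...]
5.1]))]
proj bay centre [150.  159.4]
dark [ 68   0  74  46 295] [ 390.2 -204.7] [ 369.8 -241. ] [ 413.1 -167.2] 1.5646274
dark [208   0  68  59 238] [401.8 -72. ] [366.3 -97.2] [421.9 -25.6] 1.3623884
dark [218   0 121  65 738] [377.5 -12.1] [359.9 -87.1] [422.1  36.7] 1.4775244
dark [341   0  29  66 173] [384.9  47.6] [359.4  43.7] [422.   70.4] -0.031120408
dark [139  99  17  80 946] [ 509.3 -164.1] [ 467.3 -172.6] [ 556.8 -156.3] 0.055382684
dark [   0  182  225   78 8225] [ 625.2 -258.4] [ 569.1 -354.7] [670.3 -74.2] 1.4569895
dark [ 285  219  144   41 2044] [635.8  64.6] [599.   0.] [652.9 181.8] 1.4688245
red [199  99  15  72 774] [499.5 -97.4] [ 464.1 -106.1] [544.  -90.4] 0.05159066
```

```bash
python3 -c "
from workcell import *
print(close_job())"
```

```text
the job is handed in; nothing more can be done
None
```

I put all five items in their places and handed the job in at 32 s. `close_job` gives no verdict, so the result isn't confirmed.

- **Jars:** the green jar is in the outer narrow well, the pale jar in the middle one and the salt shaker in the wide one. The last picture of the rack (before the fork and peeler moves) showed all three upright. The shaker and pale jar met the floor at about the right height. The green jar showed no floor contact, so I released it at its calculated height, under 1 mm above the floor.
- **Fork:** it lies flat in the long bay, a few millimetres from the middle and parallel to the walls.
- **Peeler:** it is at about (535, -163) mm in the short bay, within a few millimetres of the middle and parallel to the walls. I had used all 16 pictures by then, so I checked its placing only by network marks and pixel fits, not by eye.
- **Garlic and matchbox:** the final marks are within about 10 mm of the first ones, which is within the networks' scatter, and the arm never came near them.

**Disagreements:**
- Final network marks for the jars scatter by about 10–25 mm between cameras. One "salt shaker" mark actually fell on the garlic. I relied on the pictures and the gripper's measured positions instead.
- The pale jar gripped at 49 mm rather than 44 mm, probably because its body is squarish. It still went into its well.

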